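# Lock the pressure cap onto a header tank

## Task

Take the pressure cap out of the blue parts tray and fit it on the filler neck of the aluminium header tank: set its two tongues into the notches, press it down against its spring and turn it clockwise about a quarter turn to the stop, then let go so that it springs up locked in its pockets. Press and turn by feel, never so hard that the neck is bent, and leave the other things on the bench and in the tray where they are.

Things in the scene. Friction and masses are not known exactly. Their poses are not given: they have to be found in the camera images.
- cap: bayonet pressure cap (as on a radiator), 0.1 kg, loose, upright in the tray: a steel disc 63 mm across, 3 mm thick, with a black grip bar on top and a skirt (inside 59 mm across) hanging 12 mm below the disc. Origin on the axis at the disc's underside (25 mm above the bench at the start); z up, x along the bar. Half a turn makes no difference.
- cap_grip (a point): middle of the black grip bar, 17 mm above the cap's origin. The bar is 56 mm long (cap's x), 16 mm wide, and stands 24 mm above the disc's top, its top 27 mm above the cap's origin.
- cap_tongue (a point): one of two inward tongues at the skirt's lower edge, under the ends of the bar (cap's +x and -x), hidden from above: 11 mm wide, 9 to 12 mm below the cap's origin, reaching inwards to 23.5 mm from the axis. Off the notches they rest hard on the flange; in them the cap drops 5 mm before the valve's spring is felt. At the stop, let up, they rise 2.5 mm into the locking pockets.
- valve_face (a point): middle of the lower face of the cap's spring valve, a rubber disc 30 mm across, 22 mm below the cap's origin (the cap stands on it). 1.8 N start it, then 1.8 N per mm, up to 9 mm. With the tongues in the notches it meets a seat in the neck's bore (36 mm across). From there 5.3 mm (11.5 N) frees the cap to turn; at 7 mm (14.5 N) the disc lands hard on the flange. Locked, it is 2.8 mm in (7 N).
- filler (a point): foot of the steel filler neck on the tank's top face (115 mm above the bench), on the neck's axis; axes as the tank's. The neck's flange is 55 mm across, its top 16 to 30 mm above this point: necks differ in length, so find it by feel. Two notches 16 mm wide at +x and -x, 24.5 mm from the axis. Contact forces over 35 N on the neck, pressing and turning together, bend it.
- tank: welded aluminium header tank, fixed, 130 mm (x) by 200 mm (y), top 115 mm above the bench; origin under its centre; hose stubs 40 mm out at +x, 30 mm at -y, feet 25 mm out at both x sides. Neck on top, 45 mm towards +y. The cap enters it only with its bar along the tank's x (within 4 degrees, either way round), then turns 80 degrees clockwise seen from above to a stop; anticlockwise is blocked.
- tray: shallow blue parts tray, 160 mm (x) by 210 mm (y), 16 mm high, floor 3 mm thick, fixed; origin under its centre.
- clamp: worm-drive hose clamp lying in the tray, ring 42 mm across, 12 mm high; origin under the ring's centre. Leave it.
- tin: closed tin with a green label, 66 mm across, 85 mm high, upright; origin under its centre. Leave it.
- driver: screwdriver lying on the bench, handle to its -x; leave it.
- wrench: spanner lying on the bench, along its x; leave it.
Mind the look-alikes: they are no part of the job. Of the things that look like the cap, take the one that is farthest to the robot's right at the start.

How it is judged (in metres and radians):
On the way:
1. the cap's tongues are in the notches and its spring begins to give (z of valve_face in the frame of cap above -0.021 m and z of cap in the frame of filler above 0.014 m and horizontal distance between cap and filler below 0.004 m and angle between the x axis of cap and the x axis of tank, either way round below 0.2 rad), for 0.05 s.
At the end, for the whole second after the job is handed in: the cap is at rest, level and centred (within 4 mm) on the filler neck, turned clockwise to its 80 degree stop within 9 degrees, and sprung up into the locking pockets: its valve still pressed in by 1.5 to 4.4 mm (2.8 mm when locked; 5 mm or more when the tongues are trapped short of the pockets) (angle between the x axis of cap and the x axis of tank, either way round above 1.24 rad and horizontal distance between cap and filler below 0.004 m and z of valve_face in the frame of cap between -0.0205 and -0.0176 m and z of cap in the frame of filler between 0.017 and 0.037 m and angle between cap's own z axis and vertical below 0.07 rad and linear speed of cap below 0.01 m/s); the robot touches nothing.
It fails at once if the cap is forced on the tank's neck with more than 35 N (contact force between cap and tank above 35 N).
It fails at once if the clamp, tin, screwdriver or spanner is moved by more than 20 mm (distance of any of clamp, tin, driver, wrench from where it was at the start of the episode above 0.02 m).
It also fails if it takes over 67 s, if anything falls off the work surface, if the arm or the gripper's body presses on something with over 40 N, if the wrist force passes 120 N, or if a joint passes its speed limit or range.

## Robot

A 7-joint arm with a two-finger parallel gripper is mounted at the origin on the work surface. World frame = base frame: x ahead of the robot, y to its left, z up, the work surface at z = 0. Lengths are in m, angles in degrees, forces in N, time in s.
With the tool pointing down it reaches from about 0.425 to 0.875 m from the base axis. Payload 4.7 kg.
Tool frame: the origin (TCP) lies at the centre of the arm's flange, where the gripper is bolted on; the fingertips stand 182 mm ahead of it and the grasp point (between the pads) lies 164 mm ahead of it; z points along the fingers, y is the line along which they close (so a half turn about z gives the same grasp; the last joint's range is limited). The gripper opens to 87 mm and grips with 3 to 60 N. Pads are 19 mm wide; open, the fingers measure 117 mm over their backs; the gripper's body (75 mm by 190 mm) begins 51 mm behind the grasp point.
Start: joints at [71.167, 18.392, -4.016, 83.108, 1.295, 78.541, -3.26], TCP at [0.218, -0.612, 0.405] pointing down, gripper open.
Joint ranges: [-163.93, 163.93], [-17.29, 119.83], [-79.2, 71.16], [3.27, 140.29], [-89.18, 269.18], [5.43, 117.66], [-154.24, 154.24]. Speed limits (degrees/s): [147.25, 147.25, 180, 180, 180, 180, 180].

## Interface

Orientations are given as [roll, pitch, yaw] about the fixed x, y, z axes, in that order (R = Rz(yaw) Ry(pitch) Rx(roll)).
In Python, from cell import env gives the robot as it stands. The module is installed in compiled form; this text tells all that it offers.
- The arm moves only by the tool step_arm, never from a script. Its argument "steps" is one flat list of numbers, 5 for each row, row after row: the opening, from 0 (shut) to 1 (fully open), then the shift along the tool's x, y, z in mm, then the turn about the tool's z in degrees. In form: [grip, dx, dy, dz, roll, grip, dx, dy, dz, roll, ...]. A call has 1 to 12 rows; each row shifts and turns the commanded pose from where the row before left it, along the tool's axes as they then stand; what a row does not reach is not made up. A row lasts 1/8 s, in which the tool goes at most 62.5 mm and 10.7 degrees, less where a joint would pass 70% of its speed; a pose out of reach is approached as far as the arm can. A call with a gripper value outside its range is refused whole. The fingers move at their own pace and stop on an object; "grip_force" is the grip in N (left out, the last holds). Time passes only in rows, so rows that do not move let the fingers close. It gives the time, the measured TCP pose, the force, the opening and the grip force at its end, in the units of the state.
- env.get_obs(): the state, without advancing time (a new reading comes with each control period).
- env.read_camera(name): name is "side" or "top" or "wrist"; returns a dict with "image" (480x640x3 uint8, red, green, blue), "camera_matrix" (3x3 intrinsics, pixels), "distortion" ([k1, k2, p1, p2, k3] as OpenCV has them; the pictures are not rectified), "R" (3x3) and "t" (3): a world point X has camera coordinates R X + t. Camera axes: x right, y down, z forward; pixel columns grow to the right and rows downward; lengths in m; the calibration is good to about 2 mm. A picture is of the moment at which its call begins. There is no depth.
- env.sign_off(): hands the job in; it is judged then, once.
The state is a dict: "time_s": time; "qpos": joint angles; "joint_velocities": joint speeds; "effort": joint torques, N m; "tool_pos": TCP position; "tool_rot": TCP orientation; "force": force on the tool from outside, world axes, zero at the start; "wrist_torque": the same for the moment, N m; "grip_width": finger opening in m; "grasp_force": force on a finger pad.
Only numpy, scipy, OpenCV 4.12 (cv2) and the standard library are available. Lean on these libraries where they do the work, as an engineer would, in place of code of your own. Each camera call takes 0.05 s, during which the arm holds its last target. There are 200 camera calls.

## Working session

There is one attempt and no reset: what is moved stays moved. The work goes in short steps, Python scripts to look and compute and a tool call to move; the robot and the scene stay as the last step left them, time stands still between calls to the robot, and variables do not carry over. Pictures are saved under pics/ and viewed, at most 10 in all, crops included, and the job is handed in when it is done.

Besides the shell and the picture viewer there is one more tool, called after "Emit:" as name(argument=value, ...) on one line, values as JSON. step_arm: Moves the arm, as the interface text tells. Its arguments: {"type":"object","properties":{"steps":{"type":"array","items":{"type":"number"}},"grip_force":{"type":"number"}},"required":["steps"]}

```bash
mkdir -p pics
cat > h.py <<'E'
import numpy as np, cv2
from cell import env
def shot(n,f=None):
    c=env.read_camera(n)
    if f: cv2.imwrite('pics/'+f,c['image'][:,:,::-1])
    return c
def ray(c,uv,z):
    p=cv2.undistortPoints(np.array([[uv]],float),np.array(c['camera_matrix']),np.array(c['distortion'])).ravel()
    R=np.array(c['R']);t=np.array(c['t']);o=-R.T@t;d=R.T@np.array([p[0],p[1],1]);return o+d*(z-o[2])/d[2]
def proj(c,X):
    return cv2.projectPoints(np.array([X],float),cv2.Rodrigues(np.array(c['R']))[0],np.array(c['t'],float),np.array(c['camera_matrix']),np.array(c['distortion']))[0].ravel()
E
python3 - <<'E'
from h import *
import pickle
D={n:shot(n) for n in('top','side','wrist')}
pickle.dump(D,open('d0.pkl','wb'))
for n in('top','side'):cv2.imwrite(f'pics/{n}0.png',D[n]['image'][:,:,::-1])
o=env.get_obs();print(o)
for n in D: c=D[n];print(n,-np.array(c['R']).T@c['t'],np.array(c['R'])[2])
E
```

```text
{'time_s': 0.15, 'qpos': array([71.16711223, 18.42931177, -4.01446295, 83.15873093,  1.2945869 ,
       78.54089087, -3.26153664]), 'joint_velocities': array([ 6.44239443e-03, -1.24788842e-01, -1.03708874e-04, -2.48731658e-01,
        3.85138500e-02, -1.39464232e-01, -4.64915882e-02]), 'effort': array([-1.61606449e-04, -4.91794288e+01, -4.04655123e-01, -3.12879145e+01,
       -6.40285690e-02,  4.03794972e-02,  1.04695735e-04]), 'tool_pos': array([ 0.21839004, -0.61205345,  0.40391333]), 'tool_rot': array([-1.79916255e+02,  4.99656928e-03,  1.96396494e+01]), 'force': array([-0.21431641,  0.04913011, -0.44457201]), 'wrist_torque': array([ 0.04145664,  0.0561284 , -0.03359338]), 'grasp_force': 0.0, 'grip_width': 0.08713113953304262}
top [0.51547045 0.07451333 0.96969687] [ 0.07545203 -0.0217507  -0.99691218]
side [0.50308432 0.81826114 0.57325695] [ 0.10306497 -0.84661116 -0.52213711]
wrist [ 0.28241888 -0.58831512  0.38278102] [-0.23730335 -0.08233213 -0.96794036]
```

View pics/top0.png

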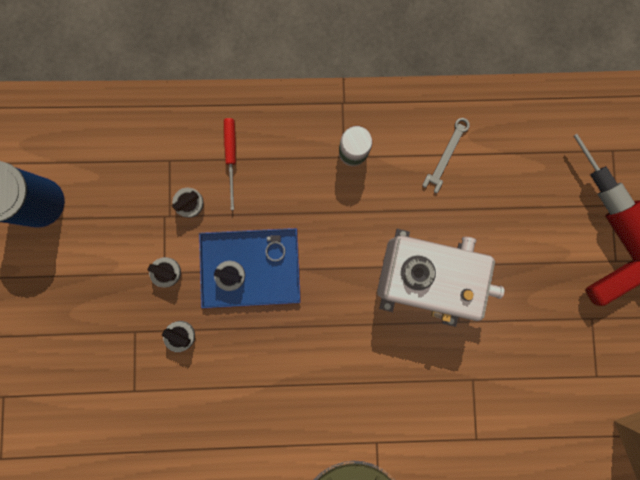

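View pics/side0.png

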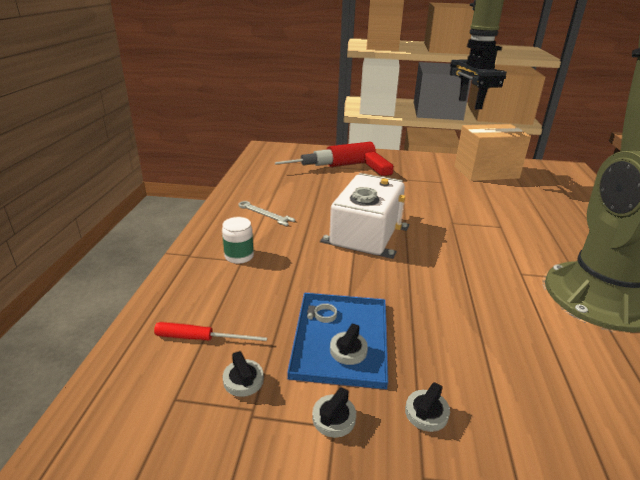

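The top view shows four look-alike caps: (187,202), (164,271), (178,336) and (229,275). Only the one at (229,275) is in the blue tray, and it is also the farthest to the robot's right (image right = -y). The neck is at (418,272) on the tank. I'll check with close crops.

Run:
```python
from h import *
import pickle
D=pickle.load(open('d0.pkl','rb'))
def crop(n,x,y,w,h,s):return cv2.resize(D[n]['image'][y:y+h,x:x+w,::-1],None,fx=s,fy=s,interpolation=cv2.INTER_CUBIC)
a=np.hstack([crop('top',195,240,66,50,6),crop('top',385,240,66,50,6)])
b=np.hstack([crop('side',316,315,66,50,6),crop('side',331,170,66,50,6)])
cv2.imwrite('pics/crops.png',np.vstack([a,b])[:600,:800])
# tank edges: bright mask in top
g=D['top']['image'];hsv=cv2.cvtColor(g,cv2.COLOR_RGB2HSV)
m=((hsv[...,1]<60)&(hsv[...,2]>130)).astype(np.uint8);m[:,:380]=0;m[:,520:]=0;m[:220]=0;m[330:]=0
m=cv2.morphologyEx(m,cv2.MORPH_OPEN,np.ones((19,19)))
m2=m
cs=cv2.findContours(m2,0,2)[0];c=max(cs,key=cv2.contourArea);r=cv2.minAreaRect(c);bx=cv2.boxPoints(r)
W=np.array([ray(D['top'],p,.115) for p in bx]);print(r,W, W.mean(0))
for i in range(4):
    e=W[(i+1)%4]-W[i];print(np.linalg.norm(e),np.degrees(np.arctan2(e[1],e[0])))
# black bar of cap, top
for n,box in(('top',(205,250,255,300)),('side',(325,318,372,365))):
    x0,y0,x1,y1=box;v=cv2.cvtColor(D[n]['image'],cv2.COLOR_RGB2HSV)
    mm=np.zeros((480,640),np.uint8);mm[y0:y1,x0:x1]=(D[n]['image'][y0:y1,x0:x1].max(2)<45)
    c=max(cv2.findContours(mm,0,2)[0],key=cv2.contourArea);r=cv2.minAreaRect(c);print(n,r,cv2.boxPoints(r).tolist())
```

```text
((458.767333984375, 279.82672119140625), (63.38387680053711, 63.980892181396484), 5.710592269897461) [[ 0.43756242 -0.13737682  0.115     ]
 [ 0.55933474 -0.15546145  0.115     ]
 [ 0.5438643  -0.27715596  0.115     ]
 [ 0.42236569 -0.25767025  0.115     ]] [ 0.49078179 -0.20691612  0.115     ]
0.12310788072353498 -8.447356086613562
0.12267391023805962 -97.24487282491098
0.12305123530363485 170.88860252934808
0.12124952752961202 82.79993522116986
top ((227.6651611328125, 276.0504455566406), (18.29448127746582, 23.083616256713867), 73.3007583618164) [[213.98167419433594, 270.6054992675781], [236.09178161621094, 263.9724426269531], [241.34864807128906, 281.4953918457031], [219.23854064941406, 288.1284484863281]]
side ((348.015380859375, 339.12310791015625), (29.024126052856445, 23.070459365844727), 82.87498474121094) [[334.76922607421875, 326.15386962890625], [357.66156005859375, 323.2923583984375], [361.26153564453125, 352.09234619140625], [338.36920166015625, 354.953857421875]]
```

View pics/crops.png

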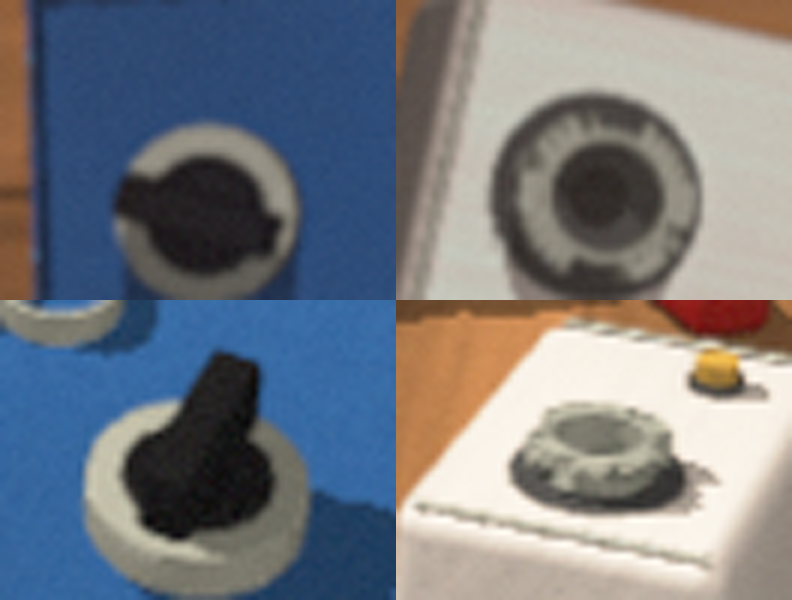

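Crops confirm the choice: the tray cap has its disc centre at top (229.7,273.2), with bar ends at (215.2,272.8) and (240.3,279.2). The neck flange is at top (418,272), with its notches up and down in the image, along tank x.

Run:
```python
from h import *
import pickle
D=pickle.load(open('d0.pkl','rb'));T,S=D['top'],D['side']
print('disc',ray(T,(229.7,273.2),.028)); 
a,b=ray(T,(215.2,272.8),.052),ray(T,(240.3,279.2),.052);d=a-b;print(a,b,(a+b)/2,np.linalg.norm(d),np.degrees(np.arctan2(d[1],d[0])))
print('disc side',ray(S,(316+196/6,315+(485-300)/6),.028))
# neck: triangulate flange centre
u1=(385+(598-396)/6,240+192/6);u2=(331+(598-396)/6,170+(437-300)/6)
for z in(.131,.138,.145):print(z,ray(T,u1,z),ray(S,u2,z))
P=ray(T,(229.7,273.2),.028);o=env.get_obs();p=o['tool_pos'];y=np.radians(o['tool_rot'][2]);e=P-p
print('tool shift',(e[0]*np.cos(y)+e[1]*np.sin(y))*1e3,(e[0]*np.sin(y)-e[1]*np.cos(y))*1e3)
```

```text
disc [0.51536474 0.24901809 0.028     ]
[0.5170452  0.27412196 0.052     ] [0.50246288 0.22307984 0.052     ] [0.50975404 0.2486009  0.052     ] 0.05308429084092528 74.05578860874597
disc side [0.50902345 0.25548804 0.028     ]
0.131 [ 0.50764861 -0.12643188  0.131     ] [ 0.50563857 -0.12492336  0.131     ]
0.138 [ 0.50771389 -0.12475474  0.138     ] [ 0.50559814 -0.10999473  0.138     ]
0.145 [ 0.50777918 -0.12307759  0.145     ] [ 0.50555771 -0.0950661   0.145     ]
tool shift 569.1073015589001 -711.1645770416011
```

Emit:
step_arm(steps=[1,36,-30,0,0,1,36,-30,0,0,1,36,-30,0,0,1,36,-30,0,0,1,36,-30,0,0,1,36,-30,0,0,1,36,-30,0,0,1,36,-30,0,0,1,36,-30,0,0,1,36,-30,0,0,1,36,-30,0,0,1,36,-30,0,0])

```text
time_s: 1.65
tool_pos: [0.5047, -0.1266, 0.4046]
tool_rot: [180.0, 0.0, 19.6]
force: [1.3, 0.2, -0.3]
grip_width: 0.0868
grasp_force: 0.0
```

Emit:
step_arm(steps=[1,0,0,0,-9,1,0,0,0,-9,1,0,0,0,-9,1,0,0,0,-9,1,0,0,0,-9,1,0,0,0,-9.5,1,0,0,0,0,1,0,0,0,0])

```text
time_s: 2.65
tool_pos: [0.5043, -0.1279, 0.4046]
tool_rot: [-180.0, 0.0, 74.0]
force: [-0.4, -0.6, 0.3]
grip_width: 0.0868
grasp_force: 0.0
```

Run:
```python
from h import *
import pickle
c=shot('wrist','w1.png');pickle.dump(c,open('w1.pkl','wb'));o=env.get_obs();print(o['tool_pos'],o['tool_rot'],o['qpos'],o['force'])
print(proj(c,(.507,-.126,.138)))
```

```text
[ 0.50427654 -0.12795967  0.4046528 ] [-1.79993075e+02  1.85498904e-03  7.40112533e+01] [ 41.89666103   4.23980642 -31.86939599 100.4468149    2.3070848
  75.96869769  -6.45103935] [0.59160161 0.65825998 0.06954198]
[324.75459409 243.69862348]
```

View pics/w1.png

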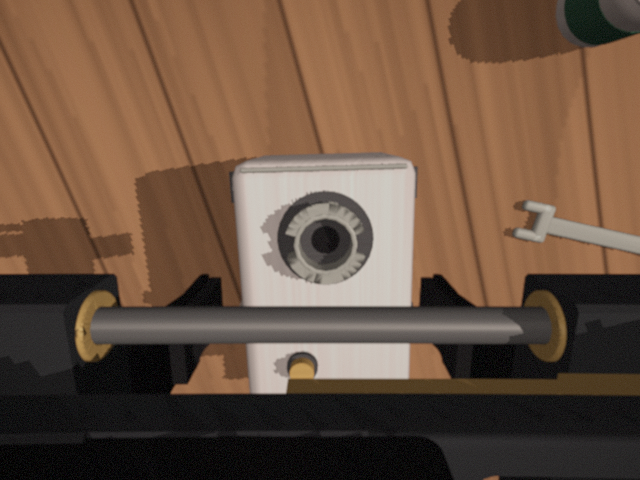

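The wrist view shows the tank top with the flange centre near (328,242), the dark ring at its foot near (325,238), and long tank edges at u≈237–249 and 410–414. Next I'll fit them.

Run:
```python
from h import *
import pickle
c=pickle.load(open('w1.pkl','rb'));im=c['image'];hsv=cv2.cvtColor(im,cv2.COLOR_RGB2HSV)
m=((hsv[...,1]<45)&(hsv[...,2]>140))
L=[];R=[];
for v in list(range(185,270,3)):
    xs=np.where(m[v,225:430])[0]+225;L.append(ray(c,(xs[0]-.5,v),.115));R.append(ray(c,(xs[-1]+.5,v),.115))
for A in(L,R):
    A=np.array(A)[:,:2].astype(np.float32);f=cv2.fitLine(A,cv2.DIST_HUBER,0,.01,.01).ravel();print(np.degrees(np.arctan2(f[1],f[0])),f)
# top edge
Tt=[]
for u in range(255,400,4):
    ys=np.where(m[150:200,u])[0]+150;Tt.append(ray(c,(u,ys[0]-.5),.115))
A=np.array(Tt)[:,:2].astype(np.float32);f=cv2.fitLine(A,cv2.DIST_HUBER,0,.01,.01).ravel();print('top',np.degrees(np.arctan2(f[1],f[0])),f)
n=np.mean(L,0)-np.mean(R,0);print('width',n)
# dark ring on tank top
d=(im.max(2)<90).astype(np.uint8);d[:,:270]=0;d[:,380:]=0;d[:185]=0;d[290:]=0
d=cv2.morphologyEx(d,cv2.MORPH_OPEN,np.ones((3,3)))
k=max(cv2.findContours(d,0,1)[0],key=cv2.contourArea);e=cv2.fitEllipse(cv2.convexHull(k));print(e,ray(c,e[0],.115))
cv2.imwrite('pics/w1c.png',cv2.resize(im[180:300,255:400,::-1],None,fx=5,fy=5,interpolation=cv2.INTER_CUBIC))
for z in(.131,.138,.145):print(z,ray(c,(328,242),z))
```

```text
75.576836 [ 0.24908146  0.96848255  0.44783297 -0.11340867]
75.18083 [ 0.25576913  0.96673787  0.56877613 -0.13472904]
top -14.531526 [ 0.9680097  -0.25091267  0.5229896  -0.07603097]
width [-0.1176617   0.03380463  0.        ]
((326.4449768066406, 243.4170379638672), (47.86629104614258, 51.32741165161133), 136.0506591796875) [ 0.50673235 -0.13216973  0.115     ]
0.131 [ 0.50894531 -0.12730829  0.131     ]
0.138 [ 0.50932752 -0.12548531  0.138     ]
0.145 [ 0.50970973 -0.12366233  0.145     ]
```

View pics/w1c.png

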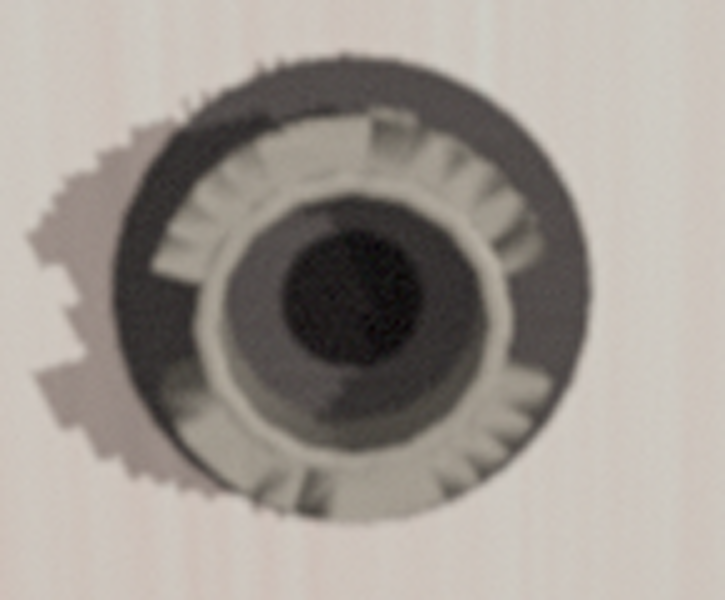

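Run:
```python
from h import *
import pickle
c=pickle.load(open('w1.pkl','rb'))
q=lambda x,y:(255+x/5-.4,180+y/5-.4)
print('foot',ray(c,q(352,292),.115))
for z in(.131,.135,.138,.141,.145):
    w=np.linalg.norm(ray(c,q(150,316),z)-ray(c,q(550,316),z)); h=np.linalg.norm(ray(c,q(353,110),z)-ray(c,q(353,521),z))
    a=ray(c,q(178,325),z)-ray(c,q(530,321),z)
    print(z,ray(c,q(353,316),z),w,h,np.degrees(np.arctan2(a[1],a[0])))
```

```text
foot [ 0.50683111 -0.12808267  0.115     ]
0.131 [ 0.50700562 -0.12732392  0.131     ] 0.05320393500792399 0.05662202166256968 164.6470402843994
0.135 [ 0.50725473 -0.12628197  0.135     ] 0.052361519657991004 0.055725485340854364 164.6470402843994
0.138 [ 0.50744157 -0.12550051  0.138     ] 0.051729708145541335 0.05505308309956787 164.6470402843994
0.141 [ 0.50762841 -0.12471905  0.141     ] 0.05109789663309169 0.05438068085828139 164.64704028439937
0.145 [ 0.50787753 -0.1236771   0.145     ] 0.05025548128315871 0.05348414453656606 164.64704028439942
```

Emit:
step_arm(steps=[1,46,-12,0,0,1,46,-12,0,0,1,46,-12,0,0,1,46,-12,0,0,1,46,-12,0,0,1,46,-12,0,0,1,46,-13,0,0,1,44,-13,0,0,1,0,0,0,0,1,0,0,0,0])

```text
time_s: 3.95
tool_pos: [0.5102, 0.2505, 0.4044]
tool_rot: [-180.0, 0.1, 74.1]
force: [-0.1, -0.2, -0.1]
grip_width: 0.0873
grasp_force: 0.0
```

Run:
```python
from h import *
import pickle
c=shot('wrist');pickle.dump(c,open('w2.pkl','wb'));o=env.get_obs();print(o['tool_pos'],o['tool_rot'],o['qpos'],o['force'])
p=proj(c,(.511,.251,.04));print(p)
x,y=int(p[0])-60,int(p[1])-50
print(x,y);cv2.imwrite('pics/w2c.png',cv2.resize(c['image'][y:y+100,x:x+120,::-1],None,fx=5,fy=5,interpolation=cv2.INTER_CUBIC))
```

```text
[0.51049086 0.24976081 0.40445045] [1.79989932e+02 6.36089859e-02 7.40131085e+01] [ 13.98619215  13.7112817  -49.38194295  93.69347819  10.66755868
  77.53689733 -52.89806407] [-0.19701996  0.71160843  0.12857315]
[321.90647007 216.76549341]
261 166
```

View pics/w2c.png

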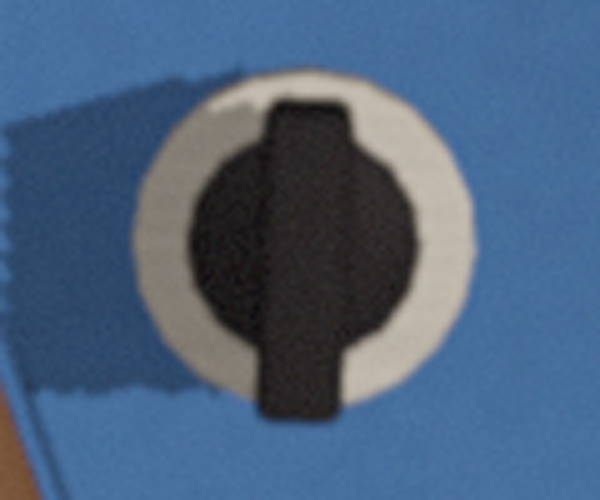

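The crop shows the cap disc centred at crop (304,238) and the bar's ends at (309,102) and (299,418), almost along the tool's x.

Run:
```python
from h import *
import pickle
c=pickle.load(open('w2.pkl','rb'))
q=lambda x,y:(261+x/5-.4,166+y/5-.4)
P=ray(c,q(304,238),.028);a=ray(c,q(309,102),.052);b=ray(c,q(299,418),.052);d=a-b
print(P,a,b,(a+b)/2,np.linalg.norm(d),np.degrees(np.arctan2(d[1],d[0])))
o=env.get_obs();y=np.radians(o['tool_rot'][2])
for X in(P,(a+b)/2):
    e=X-o['tool_pos'];print((e[0]*np.cos(y)+e[1]*np.sin(y))*1e3,(e[0]*np.sin(y)-e[1]*np.cos(y))*1e3,e[2]*1e3)
```

```text
[0.51084955 0.25202743 0.028     ] [0.51921329 0.27850706 0.052     ] [0.50242963 0.22583509 0.052     ] [0.51082146 0.25217108 0.052     ] 0.05528135458113546 72.32577401925501
2.27774997450671 -0.2794531976522709 -376.45044832210664
2.408098738039923 -0.3460164588369455 -352.45044832210664
```

Emit:
step_arm(steps=[1,2.3,-0.3,30,1.7,1,0,0,40,0,1,0,0,40,0,1,0,0,40,0,1,0,0,20,0,1,0,0,12,0,1,0,0,0,0,1,0,0,0,0])

```text
time_s: 5.0
tool_pos: [0.511, 0.2536, 0.2241]
tool_rot: [179.9, -0.1, 72.4]
force: [-0.2, -0.4, 0.2]
grip_width: 0.0871
grasp_force: 0.0
```

Emit:
step_arm(steps=[1,0,0,2,0,1,0,0,2,0,1,0,0,2,0,1,0,0,0,0])

```text
time_s: 5.5
tool_pos: [0.5103, 0.2532, 0.2165]
tool_rot: [-180.0, 0.0, 72.4]
force: [0.3, 0.2, 0.0]
grip_width: 0.0873
grasp_force: 0.0
```

Emit:
step_arm(grip_force=50, steps=[0.1,0,0,0,0,0,0,0,0,0,0,0,0,0,0,0,0,0,0,0,0,0,0,0,0,0,0,0,0,0])

```text
time_s: 6.25
tool_pos: [0.5104, 0.2532, 0.2167]
tool_rot: [-180.0, 0.0, 72.4]
force: [-0.8, 0.4, 1.1]
grip_width: 0.0353
grasp_force: 0.0
```

Emit:
step_arm(steps=[0,0,0,0,0,0,0,0,0,0,0,0,0,0,0,0,0,0,0,0])

```text
time_s: 6.75
tool_pos: [0.5104, 0.2532, 0.2167]
tool_rot: [180.0, 0.0, 72.4]
force: [0.1, 0.3, 0.7]
grip_width: 0.0158
grasp_force: 50.0
```

Emit:
step_arm(steps=[0,0,0,-20,0,0,0,0,-45,0,0,0,0,-45,0,0,0,0,-40,0,0,0,0,-20,0,0,0,0,0,0])

```text
time_s: 7.5
tool_pos: [0.5105, 0.2535, 0.3881]
tool_rot: [179.9, -0.1, 72.4]
force: [-0.4, -0.2, -1.0]
grip_width: 0.0158
grasp_force: 50.0
```

Run:
```python
from h import *
o=env.get_obs();print(o['tool_pos'],o['tool_rot'],o['force'],o['grip_width'],o['grasp_force'])
y=np.radians(o['tool_rot'][2]);e=np.array([.507,-.127,0])-o['tool_pos']
print((e[0]*np.cos(y)+e[1]*np.sin(y))*1e3,(e[0]*np.sin(y)-e[1]*np.cos(y))*1e3)
```

```text
[0.51048236 0.25353388 0.38809601] [ 1.79867371e+02 -7.27432060e-02  7.24418343e+01] [-0.41644602 -0.15720078 -1.01467157] 0.015758390606356993 49.970696568489075
-363.85579471437364 111.47699781595689
```

Emit:
step_arm(steps=[0,-45.5,14,0,0,0,-45.5,14,0,0,0,-45.5,14,0,0,0,-45.5,14,0,0,0,-45.5,14,0,0,0,-45.5,14,0,0,0,-45.5,14,0,0,0,-45.4,13.5,0,0,0,0,0,0,0])

```text
time_s: 8.62
tool_pos: [0.5056, -0.1325, 0.3841]
tool_rot: [-179.8, 0.1, 72.0]
force: [0.5, 1.3, -1.4]
grip_width: 0.0153
grasp_force: 50.0
```

Emit:
step_arm(steps=[0,0,0,0,-9.2,0,0,0,0,-9.2,0,0,0,0,-9.2,0,0,0,0,-9.2,0,0,0,0,-9.2,0,0,0,0,-9.2,0,0,0,0,-9.2,0,0,0,0,-9.2,0,0,0,0,-9.2,0,0,0,0,-9.2,0,0,0,0,0,0,0,0,0,0])

```text
time_s: 10.12
tool_pos: [0.5067, -0.1269, 0.3859]
tool_rot: [180.0, -0.1, 164.3]
force: [-0.0, -0.5, -0.2]
grip_width: 0.0155
grasp_force: 50.0
```

Run:
```python
from h import *
import pickle
c=shot('wrist');pickle.dump(c,open('w3.pkl','wb'))
s=shot('side');pickle.dump(s,open('s3.pkl','wb'))
P=[]
for i in range(1):
    o=env.get_obs();print(o['tool_pos'],o['tool_rot'],o['force'],o['qpos'])
y=np.radians(o['tool_rot'][2]);e=np.array([.507,-.127,0])-o['tool_pos']
print((e[0]*np.cos(y)+e[1]*np.sin(y))*1e3,(e[0]*np.sin(y)-e[1]*np.cos(y))*1e3)
a=cv2.resize(c['image'],(533,400));p=proj(s,(.507,-.127,.15));print(p)
x0,y0=int(p[0])-45,int(p[1])-80
b=cv2.resize(s['image'][max(0,y0):y0+130,x0:x0+86],(265,400))
cv2.imwrite('pics/v3.png',np.hstack([a,b])[:,:,::-1])
```

```text
[ 0.50682876 -0.12709665  0.3863191 ] [ 1.79996916e+02 -4.35956394e-02  1.64370140e+02] [ 0.4370584  -0.05184275 -0.97067929] [ 48.38973928   5.92898166 -39.32014504 101.4263451    3.89497574
  74.05841044  82.51617445]
-0.13887039282473 0.139217251806461
[364.75785644 184.67931909]
```

View pics/v3.png

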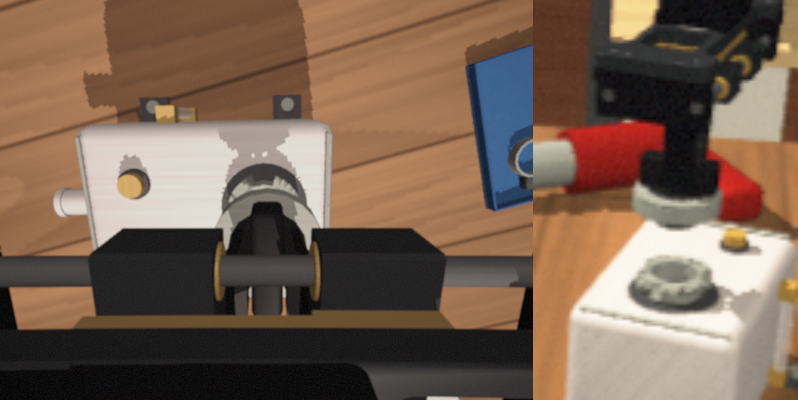

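Cap held upright over the neck (side crop: cap skirt about x 633–722, flange about 635–712). I'll measure their offset along tank x more exactly in the side image.

Run:
```python
from h import *
import pickle
s=pickle.load(open('s3.pkl','rb'));g=s['image'].astype(int)
o=env.get_obs();p=o['tool_pos']
D=pickle.load(open('d0.pkl','rb'))['side']
print('axis proj cap',proj(s,(p[0],p[1],p[2]-.1915-.006)),'neck',proj(s,(.507,-.127,.131)))
for v in(166,168,170,172):print(v,[(u,tuple(g[v,u])) for u in list(range(347,355))+list(range(376,384))])
for v in(190,192,194):print(v,[(u,int(g[v,u].sum()/3)) for u in list(range(346,356))+list(range(374,386))])
cv2.imwrite('pics/s3c.png',cv2.resize(s['image'][150:210,330:400,::-1],None,fx=10,fy=10,interpolation=cv2.INTER_CUBIC))
```

```text
axis proj cap [366.22217097 168.43698403] neck [364.09864697 192.39550692]
166 [(347, (np.int64(122), np.int64(83), np.int64(52))), (348, (np.int64(122), np.int64(85), np.int64(52))), (349, (np.int64(122), np.int64(85), np.int64(51))), (350, (np.int64(123), np.int64(86), np.int64(55))), (351, (np.int64(146), np.int64(126), np.int64(104))), (352, (np.int64(181), np.int64(174), np.int64(154))), (353, (np.int64(199), np.int64(196), np.int64(174))), (354, (np.int64(201), np.int64(198), np.int64(177))), (376, (np.int64(16), np.int64(16), np.int64(12))), (377, (np.int64(27), np.int64(25), np.int64(24))), (378, (np.int64(75), np.int64(76), np.int64(69))), (379, (np.int64(114), np.int64(112), np.int64(101))), (380, (np.int64(179), np.int64(83), np.int64(74))), (381, (np.int64(211), np.int64(47), np.int64(36))), (382, (np.int64(204), np.int64(41), np.int64(35))), (383, (np.int64(195), np.int64(43), np.int64(35)))]
168 [(347, (np.int64(103), np.int64(70), np.int64(43))), (348, (np.int64(104), np.int64(72), np.int64(46))), (349, (np.int64(102), np.int64(71), np.int64(45))), (350, (np.int64(106)
[... 2477 characters left out ...]
 235), (355, 197), (374, 189), (375, 204), (376, 232), (377, 243), (378, 244), (379, 243), (380, 242), (381, 242), (382, 242), (383, 243), (384, 243), (385, 243)]
192 [(346, 246), (347, 246), (348, 246), (349, 246), (350, 245), (351, 246), (352, 231), (353, 181), (354, 147), (355, 157), (374, 146), (375, 122), (376, 135), (377, 222), (378, 243), (379, 242), (380, 242), (381, 244), (382, 244), (383, 243), (384, 244), (385, 243)]
194 [(346, 246), (347, 246), (348, 245), (349, 246), (350, 242), (351, 215), (352, 173), (353, 159), (354, 168), (355, 187), (374, 128), (375, 122), (376, 144), (377, 224), (378, 242), (379, 243), (380, 244), (381, 243), (382, 244), (383, 243), (384, 244), (385, 243)]
```

View pics/s3c.png

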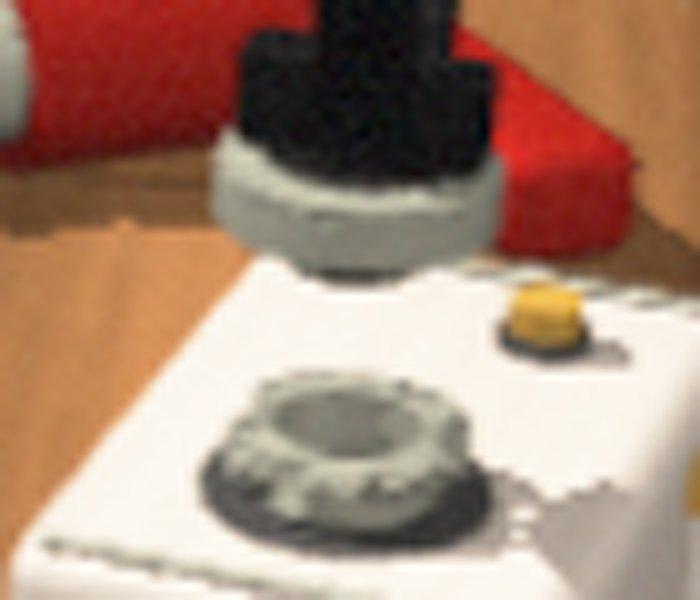

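In the side view the cap's centre (365.5) sits 0.7 px left of its predicted axis, about 1.3 mm, so I'll correct +1.2 mm along tool x. The neck (364.1) matches its estimate. Next I descend by feel.

Emit:
step_arm(grip_force=60, steps=[0,1.2,0,8,-0.6,0,0,0,12,0,0,0,0,10,0,0,0,0,4,0,0,0,0,0,0,0,0,0,0,0])

```text
time_s: 10.98
tool_pos: [0.506, -0.1271, 0.3531]
tool_rot: [-180.0, 0.0, 165.0]
force: [0.9, -0.2, -1.6]
grip_width: 0.0152
grasp_force: 60.0
```

Emit:
step_arm(steps=[0,0,0,1,0,0,0,0,1,0,0,0,0,1,0,0,0,0,1,0,0,0,0,0,0])

```text
time_s: 11.6
tool_pos: [0.5057, -0.1271, 0.3486]
tool_rot: [-180.0, -0.0, 165.0]
force: [-0.6, 0.7, -1.0]
grip_width: 0.0157
grasp_force: 60.0
```

Emit:
step_arm(steps=[0,0,0,1,0,0,0,0,1,0,0,0,0,1,0,0,0,0,1,0,0,0,0,0,0])

```text
time_s: 12.22
tool_pos: [0.5057, -0.1271, 0.3446]
tool_rot: [-180.0, -0.0, 165.0]
force: [0.4, -0.0, -0.9]
grip_width: 0.0156
grasp_force: 60.0
```

Emit:
step_arm(steps=[0,0,0,1,0,0,0,0,1,0,0,0,0,1,0,0,0,0,0,0])

```text
time_s: 12.72
tool_pos: [0.5057, -0.127, 0.3416]
tool_rot: [-180.0, -0.0, 165.0]
force: [0.1, 0.2, -1.6]
grip_width: 0.0154
grasp_force: 60.0
```

Emit:
step_arm(steps=[0,0,0,1,0,0,0,0,1,0,0,0,0,0,0])

```text
time_s: 13.1
tool_pos: [0.5057, -0.127, 0.3396]
tool_rot: [-180.0, -0.0, 165.0]
force: [-0.4, -0.1, -1.0]
grip_width: 0.0156
grasp_force: 60.0
```

Emit:
step_arm(steps=[0,0,0,1,0,0,0,0,1,0,0,0,0,0,0])

```text
time_s: 13.48
tool_pos: [0.5057, -0.1271, 0.3376]
tool_rot: [-180.0, -0.0, 165.0]
force: [-0.1, -0.2, -1.5]
grip_width: 0.0154
grasp_force: 60.0
```

Emit:
step_arm(steps=[0,0,0,1,0,0,0,0,1,0,0,0,0,0,0])

```text
time_s: 13.85
tool_pos: [0.5056, -0.1272, 0.3356]
tool_rot: [-180.0, -0.0, 165.0]
force: [-0.5, -0.4, -0.8]
grip_width: 0.0156
grasp_force: 60.0
```

Emit:
step_arm(steps=[0,0,0,1,0,0,0,0,0,0])

```text
time_s: 14.1
tool_pos: [0.5056, -0.1272, 0.3344]
tool_rot: [-180.0, -0.0, 165.0]
force: [-0.5, -1.2, -1.0]
grip_width: 0.0155
grasp_force: 60.0
```

Emit:
step_arm(steps=[0,0,0,1,0,0,0,0,0,0])

```text
time_s: 14.35
tool_pos: [0.5056, -0.1272, 0.3336]
tool_rot: [-180.0, -0.0, 165.0]
force: [-1.8, -0.4, -1.5]
grip_width: 0.0151
grasp_force: 60.0
```

Emit:
step_arm(steps=[0,0,0,1,0,0,0,0,0,0])

```text
time_s: 14.6
tool_pos: [0.5056, -0.1272, 0.3326]
tool_rot: [-180.0, -0.0, 165.0]
force: [-2.2, -0.9, -0.2]
grip_width: 0.0159
grasp_force: 60.0
```

Emit:
step_arm(steps=[0,0,0,1,0,0,0,0,0,0])

```text
time_s: 14.85
tool_pos: [0.5056, -0.1272, 0.3317]
tool_rot: [-180.0, -0.0, 165.0]
force: [-2.1, -1.3, -0.2]
grip_width: 0.0154
grasp_force: 60.0
```

Emit:
step_arm(steps=[0,0,0,1,0,0,0,0,0,0])

```text
time_s: 15.1
tool_pos: [0.5057, -0.1272, 0.3309]
tool_rot: [-180.0, -0.0, 165.0]
force: [-3.0, -1.7, 2.5]
grip_width: 0.0155
grasp_force: 60.0
```

Emit:
step_arm(steps=[0,0.6,-0.5,0,0,0,0,0,0,0])

```text
time_s: 15.35
tool_pos: [0.5053, -0.1272, 0.331]
tool_rot: [180.0, 0.1, 165.1]
force: [-1.7, -0.6, 2.3]
grip_width: 0.0154
grasp_force: 60.0
```

Emit:
step_arm(steps=[0,0,0,1,0,0,0,0,0,0])

```text
time_s: 15.6
tool_pos: [0.5053, -0.1272, 0.33]
tool_rot: [180.0, 0.0, 165.1]
force: [-2.5, 0.1, 4.3]
grip_width: 0.0156
grasp_force: 60.0
```

The vertical force rises 1.8 N per mm: the tongues are in the notches and the spring is giving.

Emit:
step_arm(steps=[0,0.3,0,1,0,0,0,0,1,0,0,0,0,0,0])

```text
time_s: 15.98
tool_pos: [0.5052, -0.1272, 0.3284]
tool_rot: [180.0, 0.1, 165.1]
force: [-1.9, -0.8, 6.1]
grip_width: 0.0152
grasp_force: 60.0
```

Emit:
step_arm(steps=[0,0,0,1,0,0,0,0,0,0])

```text
time_s: 16.23
tool_pos: [0.5052, -0.1271, 0.3277]
tool_rot: [-180.0, 0.1, 165.1]
force: [-3.2, -0.1, 7.1]
grip_width: 0.0158
grasp_force: 60.0
```

Emit:
step_arm(steps=[0,0,0,1,0,0,0,0,0,0])

```text
time_s: 16.48
tool_pos: [0.5052, -0.1271, 0.3269]
tool_rot: [-180.0, 0.1, 165.1]
force: [-3.3, 0.2, 9.7]
grip_width: 0.0156
grasp_force: 60.0
```

Emit:
step_arm(steps=[0,0,0,1,0,0,0,0,0.3,0,0,0,0,0,0])

```text
time_s: 16.85
tool_pos: [0.5053, -0.1271, 0.326]
tool_rot: [-180.0, 0.1, 165.1]
force: [-4.8, 1.0, 13.0]
grip_width: 0.0156
grasp_force: 60.0
```

```bash
python3 -c "
from h import *
o=env.get_obs();print(o['tool_pos'],o['force'],o['wrist_torque'],o['qpos'])"
```

```text
[ 0.50525891 -0.12707065  0.32603151] [-4.79891534  0.95243969 12.96666659] [-0.00685553  0.92830751 -0.03357556] [ 47.72503251   8.76016956 -39.30357622 106.04807522   6.04390659
  67.17853284  81.45816744]
```

Emit:
step_arm(steps=[0,0.5,0,0,0,0,0,0,0,2,0,0,0,0,2,0,0,0,0,0])

```text
time_s: 17.35
tool_pos: [0.5052, -0.1272, 0.3261]
tool_rot: [-180.0, 0.2, 161.0]
force: [-2.7, -0.7, 10.1]
grip_width: 0.0156
grasp_force: 60.0
```

```bash
python3 -c "
from h import *
o=env.get_obs();print(o['tool_pos'],o['tool_rot'],o['force'],o['wrist_torque'])"
```

```text
[ 0.50518722 -0.12720981  0.32614141] [-179.98661619    0.20099989  161.0355843 ] [-2.68748224 -0.67706992 10.10173441] [-1.40260927e-01  4.78349651e-01  9.55919924e-05]
```

Emit:
step_arm(steps=[0,0,0,0.7,0,0,0,0,0,3,0,0,0,0,3,0,0,0,0,3,0,0,0,0,0])

```text
time_s: 17.98
tool_pos: [0.5054, -0.1273, 0.3257]
tool_rot: [180.0, 0.3, 152.0]
force: [-2.0, -0.0, 11.2]
grip_width: 0.0155
grasp_force: 60.0
```

```bash
python3 -c "
from h import *
o=env.get_obs();print(o['tool_pos'],o['tool_rot'],o['force'],o['wrist_torque'])"
```

```text
[ 0.50541496 -0.12731939  0.32574103] [179.97752191   0.25408548 152.02517076] [-1.95619999 -0.04339483 11.24093188] [-0.25510689  0.39186801  0.03364979]
```

Emit:
step_arm(steps=[0,0,0.13,0,5,0,0,0.13,0,5,0,0,0.13,0,5,0,0,0.13,0,5,0,0,0,0,0])

```text
time_s: 18.6
tool_pos: [0.506, -0.1268, 0.3259]
tool_rot: [179.8, 0.3, 132.0]
force: [-1.3, -1.3, 10.8]
grip_width: 0.0154
grasp_force: 60.0
```

```bash
python3 -c "
from h import *
o=env.get_obs();print(o['tool_pos'],o['tool_rot'],o['force'],o['wrist_torque'])"
```

```text
[ 0.5059784  -0.12678901  0.32588287] [179.84370214   0.26533743 132.00981521] [-1.33707895 -1.29228545 10.84035678] [-0.29194962  0.22791468 -0.07222442]
```

Turning freely. Continuing.

Emit:
step_arm(steps=[0,0,0.13,0.2,5,0,0,0.13,0,5,0,0,0.13,0,5,0,0,0.13,0,5,0,0,0.13,0,5,0,0,0.1,0,4,0,0,0,0,0])

```text
time_s: 19.48
tool_pos: [0.5069, -0.1263, 0.3259]
tool_rot: [179.7, 0.2, 103.0]
force: [-0.9, -0.4, 11.3]
grip_width: 0.0155
grasp_force: 60.0
```

```bash
python3 -c "
from h import *
o=env.get_obs();print(o['tool_pos'],o['tool_rot'],o['force'],o['wrist_torque'])"
```

```text
[ 0.50694604 -0.12633864  0.32594   ] [1.79664702e+02 1.70957390e-01 1.03026836e+02] [-0.87648451 -0.38615513 11.31538354] [-0.23258744  0.0707833  -0.00417974]
```

Emit:
step_arm(steps=[0,0,0.13,0,5,0,0,0.13,0,5,0,0,0.1,0,4,0,0,0,0,0])

```text
time_s: 19.98
tool_pos: [0.5074, -0.1262, 0.326]
tool_rot: [179.6, 0.1, 89.0]
force: [-0.0, -0.5, 10.1]
grip_width: 0.0157
grasp_force: 60.0
```

Emit:
step_arm(steps=[0,0,0,0,2,0,0,0,0,2,0,0,0,0,0])

```text
time_s: 20.35
tool_pos: [0.5074, -0.1262, 0.326]
tool_rot: [179.6, 0.1, 85.1]
force: [-0.5, -1.0, 11.2]
grip_width: 0.0154
grasp_force: 60.0
```

```bash
python3 -c "
from h import *
o=env.get_obs();print(o['tool_pos'],o['tool_rot'],o['force'],o['wrist_torque'])"
```

```text
[ 0.50740794 -0.12620188  0.32600704] [1.79605653e+02 5.32408031e-02 8.50599048e+01] [-0.46646053 -1.01911629 11.18233325] [-0.1680036  -0.03718738  0.0773853 ]
```

Emit:
step_arm(steps=[0,0,0,0,1,0,0,0,0,1,0,0,0,0,0])

```text
time_s: 20.72
tool_pos: [0.5072, -0.1261, 0.326]
tool_rot: [179.6, 0.0, 83.1]
force: [-0.4, -0.6, 12.0]
grip_width: 0.0156
grasp_force: 60.0
```

```bash
python3 -c "
from h import *
o=env.get_obs();print(o['tool_pos'],o['tool_rot'],o['force'],o['wrist_torque'])"
```

```text
[ 0.5072396  -0.12613018  0.32595139] [1.79646314e+02 3.82881897e-02 8.30818820e+01] [-0.43457812 -0.62798679 12.04847399] [-0.11736501  0.20374372  0.1254192 ]
```

Emit:
step_arm(steps=[0,0,0,0,1,0,0,0,0,1,0,0,0,0,0])

```text
time_s: 21.1
tool_pos: [0.507, -0.126, 0.3259]
tool_rot: [179.7, 0.0, 81.1]
force: [-2.2, 0.1, 12.5]
grip_width: 0.0152
grasp_force: 60.0
```

```bash
python3 -c "
from h import *
o=env.get_obs();print(o['tool_pos'],o['tool_rot'],o['force'],o['wrist_torque'])"
```

```text
[ 0.50695662 -0.12599074  0.32590037] [1.79711369e+02 2.64887046e-02 8.10921430e+01] [-2.16495295  0.11283508 12.46505315] [-0.09319236  0.44739103  0.17103449]
```

At the stop (about 84°, torque building). Now I let up gently.

Emit:
step_arm(steps=[0,0,0,-1,-1,0,0,0,-1,0,0,0,0,-0.8,0,0,0,0,0,0])

```text
time_s: 21.6
tool_pos: [0.5069, -0.126, 0.3278]
tool_rot: [179.7, -0.0, 82.1]
force: [-0.7, -0.2, 7.2]
grip_width: 0.0151
grasp_force: 60.0
```

Emit:
step_arm(steps=[0,0,0,-0.7,0,0,0,0,0,0])

```text
time_s: 21.85
tool_pos: [0.5068, -0.126, 0.3283]
tool_rot: [179.7, -0.0, 82.1]
force: [0.8, -0.5, 6.7]
grip_width: 0.0153
grasp_force: 60.0
```

Emit:
step_arm(steps=[0,0,0,-0.7,0,0,0,0,0,0])

```text
time_s: 22.1
tool_pos: [0.5068, -0.126, 0.3288]
tool_rot: [179.7, -0.0, 82.1]
force: [1.6, -0.3, 5.4]
grip_width: 0.0156
grasp_force: 60.0
```

Emit:
step_arm(steps=[0,0,0,-0.6,0,0,0,0,0,0])

```text
time_s: 22.35
tool_pos: [0.5066, -0.1261, 0.3289]
tool_rot: [179.8, -0.0, 82.1]
force: [4.0, -0.5, 2.0]
grip_width: 0.0153
grasp_force: 60.0
```

Emit:
step_arm(steps=[0,0,0,-0.5,0,0,0,0,0,0])

```text
time_s: 22.6
tool_pos: [0.5065, -0.1261, 0.3289]
tool_rot: [179.8, -0.0, 82.1]
force: [6.8, 0.0, 0.1]
grip_width: 0.0154
grasp_force: 60.0
```

The z reading stays at 0.3289 while the force drops, so the pockets hold the cap. Release.

Emit:
step_arm(grip_force=5, steps=[0,0,0,0,0,0,0,0,0,0,0.5,0,0,0,0,0.8,0,0,0,0,0.8,0,0,0,0,0.8,0,0,0,0,0.8,0,0,0,0])

```text
time_s: 23.48
tool_pos: [0.5054, -0.1263, 0.3287]
tool_rot: [-180.0, 0.0, 82.0]
force: [0.7, -0.2, 0.2]
grip_width: 0.0581
grasp_force: 0.0
```

Emit:
step_arm(steps=[0.8,0,0,-10,0,0.8,0,0,-20,0,0.8,0,0,-30,0,0.8,0,0,-30,0,0.8,0,0,0,0,0.8,0,0,0,0])

```text
time_s: 24.22
tool_pos: [0.5054, -0.1263, 0.4187]
tool_rot: [-180.0, 0.0, 82.0]
force: [-0.2, 0.4, -0.5]
grip_width: 0.0698
grasp_force: 0.0
```

Run:
```python
from h import *
c=shot('wrist');s=shot('side');o=env.get_obs();print(o['tool_pos'],o['tool_rot'],o['force'])
a=cv2.resize(c['image'],(480,360));b=cv2.resize(s['image'][150:230,325:395],(315,360),interpolation=cv2.INTER_CUBIC)
cv2.imwrite('pics/f.png',np.hstack([a,b])[:,:,::-1])
```

```text
[ 0.5052355  -0.12634715  0.41791119] [-1.79900627e+02 -8.61362790e-03  8.20402037e+01] [-0.84117033 -0.2903354   0.07311741]
```

View pics/f.png

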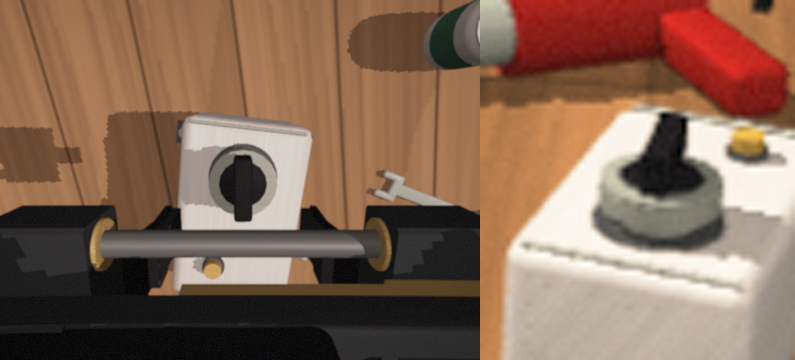

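The cap is seated level on the neck, with its bar at wrist (243,185) along the tool's x (about 83°, so roughly 82° turned), clear of the gripper. I'm handing it in.

```bash
python3 -c "
from cell import env
print(env.sign_off())"
```

```text
the job is handed in; nothing more can be done
None
```

The tray cap is on the filler neck, pressed down, turned clockwise about 82° to the stop and sprung up into its locking pockets, and the job is handed in; the interface returned no verdict.

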